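# Lay out the breakfast offer on its matching stands

## Robot

A 6-joint arm with a two-finger parallel gripper is mounted at the origin on a cart in front of the work surface, level with it; the furniture and walls round the work are solid. World frame = base frame: x ahead of the robot, y to its left, z up, the work surface at z = 0. Lengths are in m, angles in rad, forces in N, time in s.
With the tool pointing down it reaches from about 0.225 to 0.725 m from the base axis. Payload 3.1 kg.
Tool frame: the origin (TCP) lies on the mounting face of the last link; the fingertips stand 173 mm ahead of it and the grasp point (between the pads) lies 155 mm ahead of it; z points along the fingers, y is the line along which they close (so a half turn about z gives the same grasp; the last joint's range is limited). The gripper opens to 85 mm and grips with 20 to 120 N. Pads are 22 mm wide; open, the fingers measure 114 mm over their backs; the gripper's body (76 mm by 85 mm) begins 54 mm behind the grasp point. The pads swing forward as they close: fully open they stand 13 mm farther back than shut.
Start: joints at [1.12, 0.048, 0.099, 1.622, 0, 1.443], TCP at [0.167, 0.498, 0.405] pointing down, gripper open.
Joint ranges: [-2.91, 2.91], [-0.99, 1.94], [-1.21, 1.42], [-2.12, 2.29], [-1.49, 1.47], [-3.14, 3.14]. Speed limits (rad/s): [2.79, 2.79, 3.14, 3.14, 3.14, 3.14].

## Interface

Orientations are given as [roll, pitch, yaw] about the fixed x, y, z axes, in that order (R = Rz(yaw) Ry(pitch) Rx(roll)).
In Python, from station import robot gives the robot as it stands.
- The arm moves only by the tool drive_effector, called after ">>>" by a JSON object that holds its "api" and its "payload", one argument or row to a line. Schema: {"type":"object","properties":{"moves":{"type":"array","items":{"type":"array","items":{"type":"number"},"minItems":6,"maxItems":6},"minItems":1,"maxItems":20},"jaw":{"type":"number"},"force":{"type":"number"},"only":{"type":"string"},"quiet":{"type":"boolean"},"lines":{"type":"string"}},"required":["moves"],"additionalProperties":false}. moves is a list of rows, 1 to 20 of them, each of 6 numbers: dx, dy, dz in m, then a rotation vector rx, ry, rz in rad; each row is the pose to reach, as a shift and turn from the pose commanded when the call began, along the tool's axes at that moment; what a row does not reach only later rows make up. A row lasts 1/10 s, in which the tool goes at most 0.05 m and 0.15 rad, less where a joint would pass 70% of its speed; a pose out of reach is approached as far as the arm can. jaw is the finger opening in m, set as the call begins (left out keeps the last). The fingers move at their own pace and stop on an object; force is the grip in N (left out, the last holds). Time passes only in rows, so rows that do not move let the fingers close. The tool returns the time, the measured TCP pose, the force, the opening and the grip force at its end. only (a regular expression) keeps the lines of the reply that match it, lines (a string "A,B") keeps lines A to B, and quiet returns only ok. Input that does not fit is refused with a message, and nothing moves.
- robot.sense(): the state, without advancing time (a new reading comes with each control period).
- robot.snapshot(name): name is "scene" or "top"; returns a dict with "image" (480x640x3 uint8, red, green, blue), "fx", "fy", "cx", "cy" (pixels), "position" and "rotation" of the camera in the world. Camera axes: x right, y down, z forward; pixel columns grow to the right and rows downward; lengths in m; the calibration is good to about 2 mm. A picture is of the moment at which its call begins. There is no depth.
- robot.job_done(): hands the job in; it is judged then, once.
The state is a dict: "t": time; "joints": joint angles; "joint_velocities": joint speeds; "joint_torque": joint torques, N m; "tool_pos": TCP position; "tcp_rot": TCP orientation; "ft_force": force on the tool from outside, world axes, zero at the start; "ft_torque": the same for the moment, N m; "opening": finger opening in m; "grip_force": force on a finger pad.
Only numpy, scipy, OpenCV 4.12 (cv2) and the standard library are available. Lean on these libraries where they do the work, as an engineer would, in place of code of your own. Each camera call takes 0.05 s, during which the arm holds its last target. There are 200 camera calls.

## Task

Lay out the breakfast offer: stand the jam jar in the small round coaster, the flour shaker in the large round coaster and the price card in the rectangular tray, and lay the croissant on the middle of the long round-ended board, lengthwise along it. Everything must stand upright and flat on the floor of its own holder, not on a rim, and be let go. Leave the counter bell and the kitchen timer where they are.

Things in the scene. Friction and masses are not known exactly. Their poses are not given: they have to be found in the camera images.
- jam_jar: small preserve jar, amber with a pale band and a pale grey screw lid; round, 59 mm across, 66 mm high, 0.19 kg. Origin: centre of its underside, z up. Loose. The four things to be placed stand on the left half of the counter, x 0.43 to 0.69, in any order.
- shaker: flour shaker of plain pale metal with a domed, pierced top; round, 69 mm across, 118 mm high, 0.22 kg; grasp it round the body. Origin: centre of its underside, z up. Loose.
- card: dark price card standing in a wooden foot; 36 mm (its x) by 75 mm (its y) by 65 mm high, 0.06 kg. The foot is the full 36 mm wide at the bottom: pinch it low, across its x. Origin: centre of its underside, z up. Loose. Either way round is right in the tray. (A similar card fixed high on the display corner is no part of the job.)
- croissant: croissant, rigid; 67 mm (its x) by 114 mm (its y, its length) by 52 mm high, 0.05 kg; grasp it across its x, at its middle. Origin: centre of its underside, z up. Loose.
- small_coaster: small round dark wooden coaster with a cork-lined recess: 85 mm across outside, recess 75 mm across, rim 11 mm above the counter, recess floor 5 mm above the counter. Fixed. Origin: centre of its underside, on the counter. The four holders lie in a row along y at x about 0.445, in any order.
- large_coaster: large round dark wooden coaster with a cork-lined recess: 104 mm across outside, recess 92 mm across, rim 11 mm above the counter, recess floor 5 mm above the counter. Fixed. Origin: centre of its underside, on the counter.
- card_tray: rectangular dark wooden tray with a cork-lined recess: outside 66 mm (its x) by 105 mm (its y), recess 56 by 95 mm, rim 11 mm above the counter, recess floor 5 mm above the counter. Fixed. Origin: centre of its underside, on the counter; the card's y lies along the tray's y.
- long_board: flat dark wooden board with round ends and a raised cork field: 90 mm (its x) by 136 mm (its y, its length), cork top 9 mm above the counter, no rim. Fixed. Origin: centre of its underside, on the counter; the croissant's y lies along the board's y. Behind the holders, at y below 0.05, are fixed bread displays: front at x = 0.53, 0.115 m high; 0.235 m high from x = 0.645.
- bell: domed brass-coloured counter bell on a black foot, 84 mm across, 63 mm high, loose, to the right of the row of holders. Origin: centre of its underside. Not to be moved.
- timer: cream round kitchen timer, 66 mm across, 60 mm high, loose, at the right end of the counter, beyond the bell. Origin: centre of its underside. Not to be moved.

How it is judged:
At the end, for the whole second after the job is handed in: Centres within 13 mm (jar, small coaster) or 15 mm (shaker, large coaster; card, tray; croissant, board); card within 0.4 rad and croissant within 0.3 rad of lengthwise, either way round; each on its holder's floor (+3, -4 mm), upright within 0.12 rad, at rest (under 0.02 m/s) (horizontal distance between jam_jar and small_coaster below 0.013 m and z of jam_jar in the frame of small_coaster between 0.001 and 0.008 m and angle between each of jam_jar, shaker, card, croissant's own z axis and vertical below 0.12 rad and linear speed of each of jam_jar, shaker, card, croissant below 0.02 m/s and horizontal distance between shaker and large_coaster below 0.015 m and z of shaker in the frame of large_coaster between 0.001 and 0.008 m and horizontal distance between card and card_tray below 0.015 m and z of card in the frame of card_tray between 0.001 and 0.008 m and horizontal distance between croissant and long_board below 0.015 m and z of croissant in the frame of long_board between 0.005 and 0.012 m and angle between the y axis of card and the y axis of card_tray, either way round below 0.4 rad and angle between the y axis of croissant and the y axis of long_board, either way round below 0.3 rad); the robot touches nothing.
It fails at once if the bell is pushed more than 20 mm (distance of bell from where it was at the start of the episode above 0.02 m).
It fails at once if the timer is pushed more than 20 mm (distance of timer from where it was at the start of the episode above 0.02 m).
It also fails if it takes over 128 s, if anything falls off the work surface, if the arm or the gripper's body presses on something with over 40 N, if the wrist force passes 120 N, or if a joint passes its speed limit or range.

## Working session

There is one attempt and no reset: what is moved stays moved. The work goes in short steps, Python scripts to look and compute and a tool call to move; the robot and the scene stay as the last step left them, time stands still between calls to the robot, and variables do not carry over. Pictures are saved under pics/ and viewed, at most 15 in all, crops included, and the job is handed in when it is done.

```bash
ls; mkdir -p pics; python3 - <<'E'
from station import robot
import cv2
for n in("scene","top"):
    s=robot.snapshot(n); cv2.imwrite(f"pics/{n}0.png",s["image"][:,:,::-1]); print(n,s["fx"],s["cx"],s["cy"],s["position"],s["rotation"])
print(robot.sense())
E
```

```text
pics
station.py
scene 598.8969421692385 329.2730248188245 238.91367047568608 [-0.26999396 -1.35513348  1.00988369] [-2.17002424 -0.00876722 -0.62807812]
top 460.55047869270874 314.82234183707266 236.33130192584426 [ 0.38888628 -0.22574649  1.11215055] [-2.98472613  0.01048482 -1.58126457]
{'t': 0.1, 'joints': array([1.12018613e+00, 4.86861719e-02, 9.77376639e-02, 1.62202045e+00,
       2.71143375e-05, 1.44301721e+00]), 'joint_velocities': array([-7.82975890e-04, -2.53382711e-03,  4.75223331e-03, -8.61460946e-05,
       -8.74757612e-04,  1.22322999e-03]), 'joint_torque': array([ 2.29508994e-03, -3.39853263e+01,  3.20935285e+01,  1.58363348e-02,
       -2.25090989e-04, -1.01154362e-05]), 'tool_pos': array([0.16647146, 0.497706  , 0.40362045]), 'tcp_rot': array([-3.13944119e+00, -3.03754951e-04,  2.81876122e+00]), 'ft_force': array([-0.68501165,  0.5416953 , -0.5137643 ]), 'ft_torque': array([-0.01915457, -0.02518093,  0.02960187]), 'grip_force': 0.0, 'opening': 0.08538042251356019}
```

View pics/top0.png

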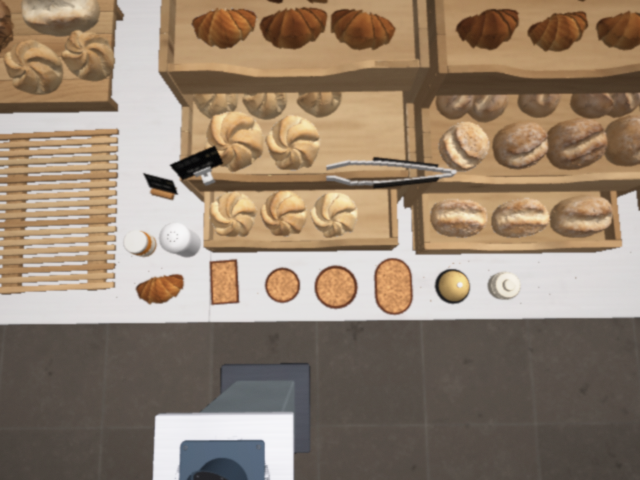

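View pics/scene0.png

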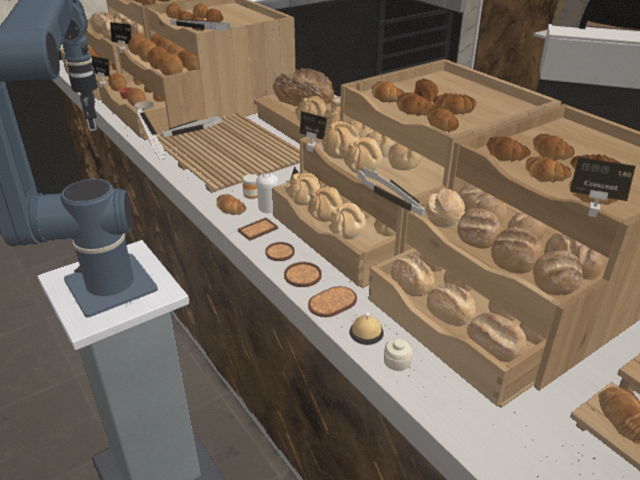

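The top view shows tray (225,282), small coaster (282,285), large coaster (336,287), board (393,286), bell (453,286) and timer (505,285). The loose things are the croissant (160,289), jar (140,243), shaker (178,238) and card (160,186). The display corner card is at (197,163). The scene view agrees. I'll zoom in next.

```bash
cat > h.py <<'E'
import numpy as np, cv2
from scipy.spatial.transform import Rotation as R
from station import robot
def snap(n): return robot.snapshot(n)
def cast(s,u,v,z):
    d=R.from_euler('xyz',s["rotation"]).as_matrix()@np.array([(u-s["cx"])/s["fx"],(v-s["cy"])/s["fy"],1])
    p=np.array(s["position"]); return (p+d*(z-p[2])/d[2])[:2]
def proj(s,P):
    c=R.from_euler('xyz',s["rotation"]).as_matrix().T@(np.array(P)-s["position"])
    return s["fx"]*c[0]/c[2]+s["cx"],s["fy"]*c[1]/c[2]+s["cy"]
def crop(s,x,y,w,h,k,f):
    cv2.imwrite(f,cv2.resize(s["image"][y:y+h,x:x+w,::-1],None,fx=k,fy=k,interpolation=cv2.INTER_CUBIC))
def tool(dP,yaw=None):
    "world shift -> tool shift from present pose"
    st=robot.sense(); return R.from_euler('xyz',st["tcp_rot"]).as_matrix().T@np.array(dP)
E
python3 - <<'E'
from h import *
s=snap("top"); crop(s,110,165,145,145,4,"pics/c1.png")
a=snap("scene"); crop(a,200,155,110,90,7,"pics/c2.png")
hsv=cv2.cvtColor(s["image"],cv2.COLOR_RGB2HSV)
# holders: non-counter blobs
m=((hsv[...,1]>70)).astype(np.uint8); m[:255]=0; m[318:]=0
n,l,st,c=cv2.connectedComponentsWithStats(m)
for i in range(1,n):
    if st[i,4]<100: continue
    cn=max(cv2.findContours((l==i).astype(np.uint8),0,1)[0],key=len)
    (u,v),wh,an=cv2.minAreaRect(cn); p=cast(s,u,v,.008); print(st[i],(round(u,1),round(v,1)),np.round(wh,1),round(an,1),p.round(4))
    w=np.array([cast(s,*q[0],.008) for q in cn.astype(float)]);r=cv2.minAreaRect((w*1000).astype(np.float32));print("   world",np.round(r[0],1),np.round(r[1],1),round(r[2],1))
E
```

```text
[   0  255  115   39 2934] (57.0, 274.0) [ 38. 114.] 90.0 [0.4793 0.4064]
   world [479.6 408.8] [279.9  91.7] 89.4
[ 375  259   37   55 1753] (393.0, 286.0) [54. 36.] 90.0 [ 0.4416 -0.401 ]
   world [ 442.2 -401.1] [ 85.8 128.5] 88.2
[ 210  260   29   44 1142] (223.6, 281.5) [42.9 26.9] 87.1 [0.4567 0.0036]
   world [457.    3.4] [102.4  64. ] 3.8
[ 315  266   42   42 1395] (335.5, 286.5) [41. 41.] 90.0 [ 0.4419 -0.264 ]
   world [ 442.2 -264.1] [97.9 97.3] 89.4
[266 268  33  34 902] (282.0, 284.5) [33. 32.] 90.0 [ 0.4481 -0.1363]
   world [ 448.3 -136.3] [76.6 78.6] 89.7
[438 270  31  32 753] (453.0, 285.5) [31. 30.] 90.0 [ 0.4412 -0.5436]
   world [ 441.4 -543.6] [71.2 73.9] 87.0
[136 275  47  29 962] (159.7, 289.3) [25.8 47.1] 83.3 [0.4399 0.1564]
   world [439.9 157.1] [ 61.7 111.8] 6.1
```

View pics/c1.png

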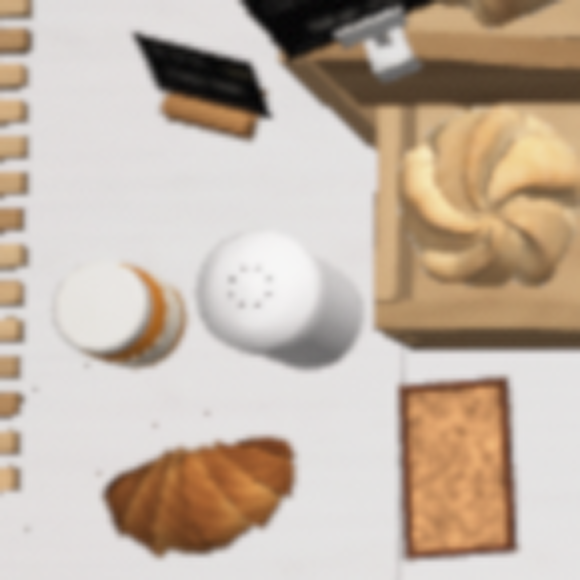

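View pics/c2.png

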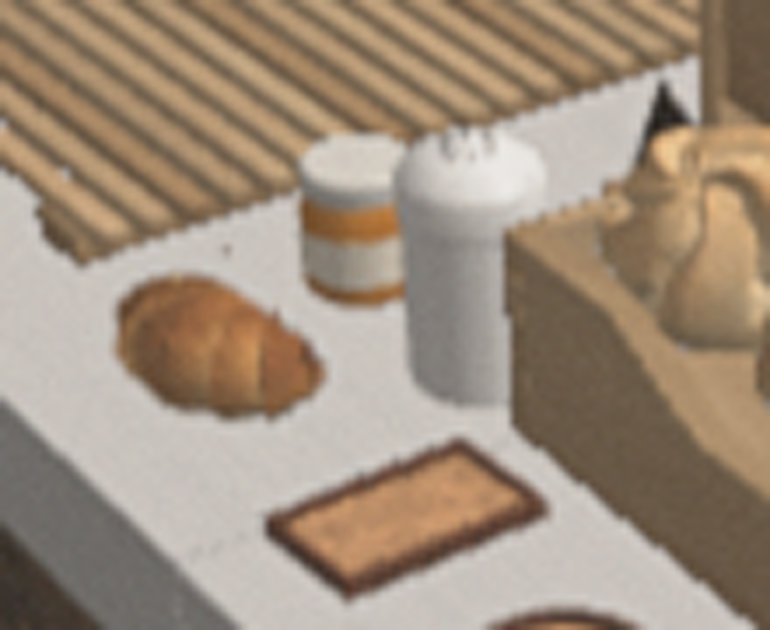

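Crop c1 (offset 110,165, ×4) shows the jar lid centred at (104,307), the shaker holes at (250,288), the card foot front edge (165,118)-(250,138) and the panel top edge (137,35)-(245,63). Crop c2 shows the jar lid at (353,160) and the shaker holes at (468,145). I'll cast these into world positions.

```bash
python3 - <<'E'
from h import *
s=snap("top"); a=snap("scene")
T=lambda u,v:((u+.5)/4+110-.5,(v+.5)/4+165-.5)
S=lambda u,v:((u+.5)/7+200-.5,(v+.5)/7+155-.5)
c=lambda n,s,p,z:print(n,cast(s,*p,z).round(4))
c("jar top",s,T(104,307),.066); c("jar scene",a,S(353,160),.066)
c("jar base edge botright (at r 29.5)",s,T(140,366),0.0)
c("shk top",s,T(250,288),.118); c("shk scene",a,S(468,145),.118)
c("shk base bottom",s,T(312,368),0);c("shk base right",s,T(362,318),0);c("shk scene base front",a,S(458,404),0)
for p in [(137,35),(245,63)]: c("card topedge",s,T(*p),.065)
for p in [(165,118),(250,138)]: c("card footfront z0",s,T(*p),0)
for p in [(163,97),(256,118)]: c("foot ptop z.015",s,T(*p),.015)
c("card panel botright",s,T(268,115),.015)
c("card scene top",a,S(660,85),.065)
hsv=cv2.cvtColor(s["image"],cv2.COLOR_RGB2HSV); m=(hsv[...,1]>70).astype(np.uint8); m[:270]=0;m[312:]=0;m[:,:130]=0;m[:,190:]=0
ys,xs=np.nonzero(m); w=np.array([cast(s,x,y,.02) for x,y in zip(xs,ys)])*1000
r=cv2.minAreaRect(w.astype(np.float32)); print("cro",r,w.mean(0)); e,V=np.linalg.eigh(np.cov(w.T)); print("pca",np.degrees(np.arctan2(-V[0,1],V[1,1])))
E
```

```text
jar top [0.5477 0.1967]
jar scene [0.5465 0.1978]
jar base edge botright (at r 29.5) [0.5211 0.1995]
shk top [0.5494 0.0959]
shk scene [0.5503 0.095 ]
shk base bottom [0.5186 0.0943]
shk base right [0.549  0.0647]
shk scene base front [0.527  0.0765]
card topedge [0.7101 0.1858]
card topedge [0.6922 0.1211]
card footfront z0 [0.6763 0.1913]
card footfront z0 [0.6628 0.1377]
foot ptop z.015 [0.6857 0.1875]
foot ptop z.015 [0.6717 0.1296]
card panel botright [0.6735 0.1222]
card scene top [0.7067 0.1803]
cro ((439.4781494140625, 151.89447021484375), (61.00638198852539, 108.43912506103516), 6.077159404754639) [441.80914697 151.47125034]
pca 13.568171688674688
```

```bash
cat > g.py <<'E'
import sys; from h import *
# g.py x y z psi_deg ... : tool-axis rows from the present pose (ideal vertical tool)
st=robot.sense(); p=st["tool_pos"]; y0=st["tcp_rot"][2]; v=list(map(float,sys.argv[1:]))
M=R.from_euler('xyz',[np.pi,0,y0]).as_matrix()
print(p.round(4),np.degrees(st["tcp_rot"]).round(1))
for i in range(0,len(v),4):
    d=M.T@(np.array(v[i:i+3])-p); a=y0-np.radians(v[i+3]); print(d.round(4),"rz",round(np.arctan2(np.sin(a),np.cos(a)),3))
E
python3 g.py .44 .152 .28 100
```

>>> {"api": "drive_effector", "payload": {
  "moves": [
    [-0.369, -0.2412, 0.1243, 0, 0, 1.073],
    [-0.369, -0.2412, 0.1243, 0, 0, 1.073],
    [-0.369, -0.2412, 0.1243, 0, 0, 1.073],
    [-0.369, -0.2412, 0.1243, 0, 0, 1.073],
    [-0.369, -0.2412, 0.1243, 0, 0, 1.073],
    [-0.369, -0.2412, 0.1243, 0, 0, 1.073],
    [-0.369, -0.2412, 0.1243, 0, 0, 1.073],
    [-0.369, -0.2412, 0.1243, 0, 0, 1.073],
    [-0.369, -0.2412, 0.1243, 0, 0, 1.073],
    [-0.369, -0.2412, 0.1243, 0, 0, 1.073],
    [-0.369, -0.2412, 0.1243, 0, 0, 1.073],
    [-0.369, -0.2412, 0.1243, 0, 0, 1.073],
    [-0.369, -0.2412, 0.1243, 0, 0, 1.073],
    [-0.369, -0.2412, 0.1243, 0, 0, 1.073]
  ],
  "jaw": 0.085
}}

```text
t: 1.7
tool_pos: [0.4395, 0.1534, 0.2811]
tcp_rot: [3.141, -0.0, 1.748]
ft_force: [0.5, -0.6, 0.0]
opening: 0.0848
grip_force: 0.0
```

```bash
python3 g.py .44 .152 .178 100; python3 -c "
from h import *
s=snap('top');crop(s,110,215,145,100,5,'pics/c3.png')"
```

```text
[0.4395 0.1534 0.2811] [179.9  -0.  100.2]
[-0.0015  0.0003  0.1031] rz 0.003
```

View pics/c3.png

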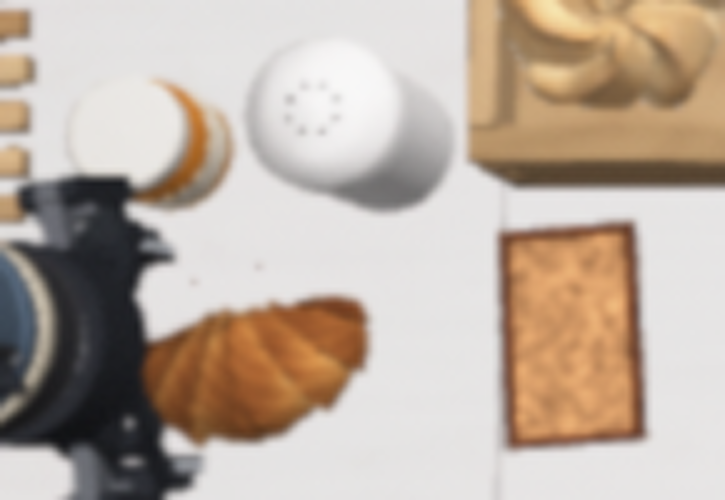

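The crop shows the gripper's finger tabs at (155,245) and (185,465), either side of the croissant, with the jar clear of them. I'll descend and grip.

>>> {"api": "drive_effector", "payload": {
  "moves": [
    [0, 0, 0.05, 0, 0, 0],
    [0, 0, 0.08, 0, 0, 0],
    [0, 0, 0.1, 0, 0, 0],
    [0, 0, 0.103, 0, 0, 0],
    [0, 0, 0.103, 0, 0, 0],
    [0, 0, 0.103, 0, 0, 0]
  ]
}}

```text
t: 2.35
tool_pos: [0.4408, 0.1526, 0.1791]
tcp_rot: [3.139, -0.0, 1.746]
ft_force: [0.9, -0.1, -0.3]
opening: 0.0849
grip_force: 0.0
```

>>> {"api": "drive_effector", "payload": {
  "moves": [
    [0, 0, 0, 0, 0, 0],
    [0, 0, 0, 0, 0, 0],
    [0, 0, 0, 0, 0, 0],
    [0, 0, 0, 0, 0, 0],
    [0, 0, 0, 0, 0, 0],
    [0, 0, 0, 0, 0, 0],
    [0, 0, 0, 0, 0, 0],
    [0, 0, 0, 0, 0, 0]
  ],
  "jaw": 0.03,
  "force": 22
}}

```text
t: 3.15
tool_pos: [0.441, 0.1523, 0.1796]
tcp_rot: [3.138, -0.0, 1.746]
ft_force: [-1.0, 0.0, 5.1]
opening: 0.0641
grip_force: 24.1
```

>>> {"api": "drive_effector", "payload": {
  "moves": [
    [0, 0, -0.03, 0, 0, 0],
    [0, 0, -0.07, 0, 0, 0],
    [0, 0, -0.1, 0, 0, 0],
    [0, 0, -0.1, 0, 0, 0],
    [0, 0, -0.1, 0, 0, 0]
  ]
}}

```text
t: 3.65
tool_pos: [0.4405, 0.1521, 0.2786]
tcp_rot: [3.139, -0.0, 1.746]
ft_force: [-0.1, -0.2, -0.9]
opening: 0.0641
grip_force: 24.9
```

```bash
python3 g.py .442 -.401 .28 180
```

```text
[0.4405 0.1521 0.2786] [179.8  -0.  100. ]
[-0.545  -0.0947 -0.0014] rz -1.396
```

>>> {"api": "drive_effector", "payload": {
  "moves": [
    [-0.545, -0.0947, 0, 0, 0, -1.396],
    [-0.545, -0.0947, 0, 0, 0, -1.396],
    [-0.545, -0.0947, 0, 0, 0, -1.396],
    [-0.545, -0.0947, 0, 0, 0, -1.396],
    [-0.545, -0.0947, 0, 0, 0, -1.396],
    [-0.545, -0.0947, 0, 0, 0, -1.396],
    [-0.545, -0.0947, 0, 0, 0, -1.396],
    [-0.545, -0.0947, 0, 0, 0, -1.396],
    [-0.545, -0.0947, 0, 0, 0, -1.396],
    [-0.545, -0.0947, 0, 0, 0, -1.396],
    [-0.545, -0.0947, 0, 0, 0, -1.396],
    [-0.545, -0.0947, 0, 0, 0, -1.396],
    [-0.545, -0.0947, 0, 0, 0, -1.396],
    [-0.545, -0.0947, 0, 0, 0, -1.396],
    [-0.545, -0.0947, 0, 0, 0, -1.396],
    [-0.545, -0.0947, 0, 0, 0, -1.396],
    [-0.545, -0.0947, 0, 0, 0, -1.396],
    [-0.545, -0.0947, 0, 0, 0, -1.396]
  ]
}}

```text
t: 5.45
tool_pos: [0.4419, -0.3999, 0.2776]
tcp_rot: [3.142, 0.0, -3.14]
ft_force: [0.2, -0.4, -0.9]
opening: 0.064
grip_force: 24.9
```

```bash
python3 g.py .442 -.401 .190 180; python3 -c "
from h import *
s=snap('top');crop(s,300,215,145,110,5,'pics/c4.png')"
```

```text
[ 0.4419 -0.3999  0.2776] [ 180.     0.  -179.9]
[-0.0001 -0.0011  0.0876] rz 0.002
```

View pics/c4.png

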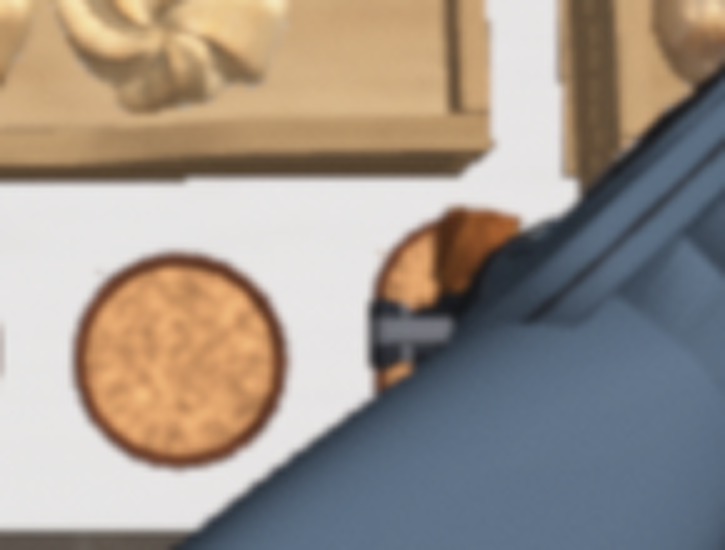

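The arm hides most of the board, but the croissant's tip at (485,235) and the finger at (405,335) are over it. The bell is clear. I'll lower and release.

>>> {"api": "drive_effector", "payload": {
  "moves": [
    [0, -0.001, 0.04, 0, 0, 0],
    [0, -0.001, 0.07, 0, 0, 0],
    [0, -0.001, 0.08, 0, 0, 0],
    [0, -0.001, 0.085, 0, 0, 0],
    [0, -0.001, 0.0865, 0, 0, 0],
    [0, -0.001, 0.0865, 0, 0, 0],
    [0, -0.001, 0.0865, 0, 0, 0]
  ]
}}

```text
t: 6.2
tool_pos: [0.4422, -0.4028, 0.1929]
tcp_rot: [-3.139, 0.002, -3.141]
ft_force: [0.1, 0.2, -1.2]
opening: 0.0639
grip_force: 24.9
```

>>> {"api": "drive_effector", "payload": {
  "moves": [
    [0, 0, 0, 0, 0, 0],
    [0, 0, 0, 0, 0, 0],
    [0, 0, 0, 0, 0, 0],
    [0, 0, 0, 0, 0, 0],
    [0, 0, 0, 0, 0, 0]
  ],
  "jaw": 0.085
}}

```text
t: 6.7
tool_pos: [0.4416, -0.4021, 0.191]
tcp_rot: [-3.142, 0.0, -3.141]
ft_force: [-0.1, 0.4, -0.0]
opening: 0.0849
grip_force: 0.0
```

>>> {"api": "drive_effector", "payload": {
  "moves": [
    [0, 0, -0.02, 0, 0, 0],
    [0, 0, -0.06, 0, 0, 0],
    [0, 0, -0.11, 0, 0, 0],
    [0, 0, -0.11, 0, 0, 0],
    [0, 0, -0.11, 0, 0, 0]
  ]
}}

```text
t: 7.2
tool_pos: [0.4422, -0.4027, 0.3036]
tcp_rot: [-3.138, 0.004, -3.141]
ft_force: [0.0, -0.0, 0.4]
opening: 0.085
grip_force: 0.0
```

```bash
python3 g.py .447 .197 .30 90
```

```text
[ 0.4422 -0.4027  0.3036] [-179.8    0.2 -180. ]
[-0.005   0.5997  0.0036] rz 1.571
```

>>> {"api": "drive_effector", "payload": {
  "moves": [
    [0, 0.6, -0.03, 0, 0, 1.571],
    [0, 0.6, -0.03, 0, 0, 1.571],
    [0, 0.6, -0.03, 0, 0, 1.571],
    [0, 0.6, -0.03, 0, 0, 1.571],
    [0, 0.6, -0.03, 0, 0, 1.571],
    [0, 0.6, -0.03, 0, 0, 1.571],
    [0, 0.6, -0.03, 0, 0, 1.571],
    [0, 0.6, -0.03, 0, 0, 1.571],
    [0, 0.6, -0.03, 0, 0, 1.571],
    [0, 0.6, -0.03, 0, 0, 1.571],
    [0, 0.6, -0.03, 0, 0, 1.571],
    [0, 0.6, -0.03, 0, 0, 1.571],
    [0, 0.6, -0.03, 0, 0, 1.571],
    [0, 0.6, -0.03, 0, 0, 1.571],
    [-0.105, 0.6, 0, 0, 0, 1.571],
    [-0.105, 0.6, 0, 0, 0, 1.571],
    [-0.105, 0.6, 0, 0, 0, 1.571],
    [-0.105, 0.6, 0, 0, 0, 1.571],
    [-0.105, 0.6, 0, 0, 0, 1.571]
  ]
}}

```text
t: 9.1
tool_pos: [0.5457, 0.1973, 0.3001]
tcp_rot: [-3.139, 0.001, 1.57]
ft_force: [-1.0, 0.3, 0.3]
opening: 0.085
grip_force: 0.0
```

```bash
python3 g.py .547 .197 .195 90; python3 - <<'E'
from h import *
s=snap('top');crop(s,340,235,145,80,5,'pics/c5.png')
hsv=cv2.cvtColor(s["image"],cv2.COLOR_RGB2HSV)
print(s["image"][286,380],s["image"][286,393], hsv[286,393],hsv[286,380])
E
```

```text
[0.5457 0.1973 0.3001] [-179.8    0.    90. ]
[-0.0003  0.0013  0.1051] rz -0.001
[214 157 104] [144  90  46] [ 13 174 144] [ 14 131 214]
```

View pics/c5.png

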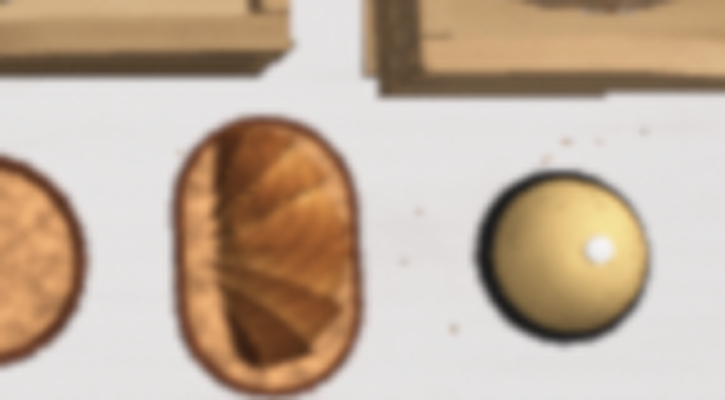

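The croissant lies lengthwise on the board. Its outline centre is at (282,244) and the board's at (268,255), about 5 mm off after parallax, so it passes. Next is the jar.

>>> {"api": "drive_effector", "payload": {
  "moves": [
    [0, 0.001, 0.05, 0, 0, 0],
    [0, 0.001, 0.09, 0, 0, 0],
    [0, 0.001, 0.105, 0, 0, 0],
    [0, 0.001, 0.108, 0, 0, 0],
    [0, 0.001, 0.108, 0, 0, 0],
    [0, 0.001, 0.108, 0, 0, 0]
  ]
}}

```text
t: 9.75
tool_pos: [0.5486, 0.1983, 0.196]
tcp_rot: [3.137, -0.001, 1.571]
ft_force: [-0.0, 0.4, -0.0]
opening: 0.0852
grip_force: 0.0
```

>>> {"api": "drive_effector", "payload": {
  "moves": [
    [0, 0, 0, 0, 0, 0],
    [0, 0, 0, 0, 0, 0],
    [0, 0, 0, 0, 0, 0],
    [0, 0, 0, 0, 0, 0],
    [0, 0, 0, 0, 0, 0],
    [0, 0, 0, 0, 0, 0],
    [0, 0, 0, 0, 0, 0],
    [0, 0, 0, 0, 0, 0]
  ],
  "jaw": 0.03,
  "force": 35
}}

```text
t: 10.55
tool_pos: [0.5483, 0.1982, 0.195]
tcp_rot: [3.139, -0.001, 1.571]
ft_force: [-1.2, -1.3, 6.1]
opening: 0.0544
grip_force: 38.1
```

>>> {"api": "drive_effector", "payload": {
  "moves": [
    [0, 0, -0.03, 0, 0, 0],
    [0, 0, -0.07, 0, 0, 0],
    [0, 0, -0.12, 0, 0, 0],
    [0, 0, -0.14, 0, 0, 0],
    [0, 0, -0.14, 0, 0, 0],
    [0, 0, -0.14, 0, 0, 0]
  ]
}}

```text
t: 11.15
tool_pos: [0.5474, 0.1979, 0.3321]
tcp_rot: [-3.141, 0.0, 1.571]
ft_force: [-0.5, -0.6, -2.2]
opening: 0.0545
grip_force: 37.9
```

```bash
python3 g.py .44 .197 .33 90 .448 -.1363 .3 90
```

```text
[0.5474 0.1979 0.3321] [-180.    0.   90.]
[-0.0009 -0.1074  0.0021] rz -0.0
[-0.3342 -0.0994  0.0321] rz -0.0
```

>>> {"api": "drive_effector", "payload": {
  "moves": [
    [0, -0.1, 0, 0, 0, 0],
    [0, -0.1, 0, 0, 0, 0],
    [-0.334, -0.1, 0.032, 0, 0, 0],
    [-0.334, -0.1, 0.032, 0, 0, 0],
    [-0.334, -0.1, 0.032, 0, 0, 0],
    [-0.334, -0.1, 0.032, 0, 0, 0],
    [-0.334, -0.1, 0.06, 0, 0, 0],
    [-0.334, -0.1, 0.06, 0, 0, 0],
    [-0.334, -0.1, 0.06, 0, 0, 0],
    [-0.334, -0.1, 0.09, 0, 0, 0],
    [-0.334, -0.1, 0.09, 0, 0, 0],
    [-0.334, -0.1, 0.09, 0, 0, 0]
  ]
}}

```text
t: 12.35
tool_pos: [0.4459, -0.1352, 0.24]
tcp_rot: [-3.135, -0.003, 1.571]
ft_force: [0.0, 0.1, -1.4]
opening: 0.0544
grip_force: 38.1
```

```bash
python3 g.py .448 -.1363 .201 90;python3 -c "
from h import *
s=snap('scene');crop(s,220,185,110,90,7,'pics/c6.png')"
```

```text
[ 0.4459 -0.1352  0.24  ] [-179.6   -0.2   90. ]
[-0.0011  0.0021  0.039 ] rz 0.0
```

View pics/c6.png

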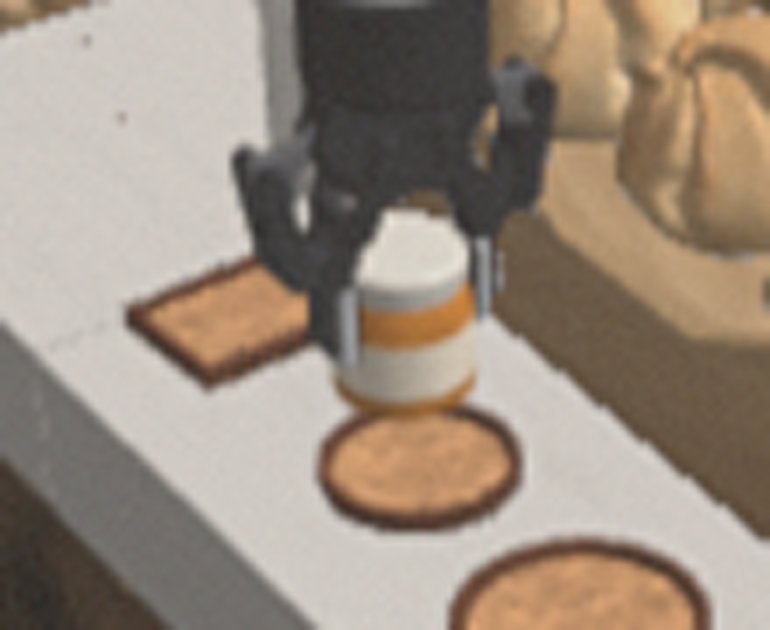

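The jar hangs upright and centred between the pads (410,310), above the small coaster (420,465). I'll lower and release.

>>> {"api": "drive_effector", "payload": {
  "moves": [
    [-0.001, 0.002, 0.02, 0, 0, 0],
    [-0.001, 0.002, 0.032, 0, 0, 0],
    [-0.001, 0.002, 0.037, 0, 0, 0],
    [-0.001, 0.002, 0.0385, 0, 0, 0],
    [-0.001, 0.002, 0.0385, 0, 0, 0],
    [-0.001, 0.002, 0.0385, 0, 0, 0]
  ]
}}

```text
t: 13.0
tool_pos: [0.4499, -0.1371, 0.2052]
tcp_rot: [3.14, 0.001, 1.571]
ft_force: [0.6, -0.1, -1.9]
opening: 0.0545
grip_force: 38.1
```

>>> {"api": "drive_effector", "payload": {
  "moves": [
    [0, 0, 0, 0, 0, 0],
    [0, 0, 0, 0, 0, 0],
    [0, 0, 0, 0, 0, 0],
    [0, 0, 0, 0, 0, 0],
    [0, 0, 0, 0, 0, 0]
  ],
  "jaw": 0.085
}}

```text
t: 13.5
tool_pos: [0.4495, -0.1371, 0.2046]
tcp_rot: [3.141, 0.0, 1.571]
ft_force: [0.6, -0.4, 0.4]
opening: 0.0847
grip_force: 0.0
```

>>> {"api": "drive_effector", "payload": {
  "moves": [
    [0, 0, -0.02, 0, 0, 0],
    [0, 0, -0.06, 0, 0, 0],
    [0, 0, -0.11, 0, 0, 0],
    [0, 0, -0.15, 0, 0, 0],
    [0, 0, -0.15, 0, 0, 0],
    [0, 0, -0.15, 0, 0, 0]
  ]
}}

```text
t: 14.1
tool_pos: [0.4499, -0.1373, 0.3559]
tcp_rot: [3.138, 0.002, 1.571]
ft_force: [0.0, -0.6, 0.1]
opening: 0.085
grip_force: 0.0
```

```bash
python3 g.py .44 .0955 .36 90 .55 .0955 .33 90
```

```text
[ 0.4499 -0.1373  0.3559] [1.798e+02 1.000e-01 9.000e+01]
[ 0.2328 -0.01   -0.0041] rz -0.0
[0.2328 0.1    0.0259] rz -0.0
```

>>> {"api": "drive_effector", "payload": {
  "moves": [
    [0.233, -0.01, 0, 0, 0, 0],
    [0.233, -0.01, 0, 0, 0, 0],
    [0.233, -0.01, 0, 0, 0, 0],
    [0.233, -0.01, 0, 0, 0, 0],
    [0.233, -0.01, 0, 0, 0, 0],
    [0.233, -0.01, 0, 0, 0, 0],
    [0.233, 0.1, 0.02, 0, 0, 0],
    [0.233, 0.1, 0.02, 0, 0, 0],
    [0.233, 0.1, 0.02, 0, 0, 0],
    [0.233, 0.1, 0.02, 0, 0, 0],
    [0.233, 0.1, 0.02, 0, 0, 0]
  ]
}}

```text
t: 15.2
tool_pos: [0.5487, 0.0953, 0.3332]
tcp_rot: [-3.138, 0.0, 1.57]
ft_force: [0.6, -0.1, 0.2]
opening: 0.0849
grip_force: 0.0
```

```bash
python3 g.py .55 .0955 .228 90; python3 -c "
from h import *
s=snap('scene');crop(s,200,150,130,105,6,'pics/c7.png')"
```

```text
[0.5487 0.0953 0.3332] [-179.8    0.    90. ]
[0.0002 0.0013 0.1052] rz -0.001
```

View pics/c7.png

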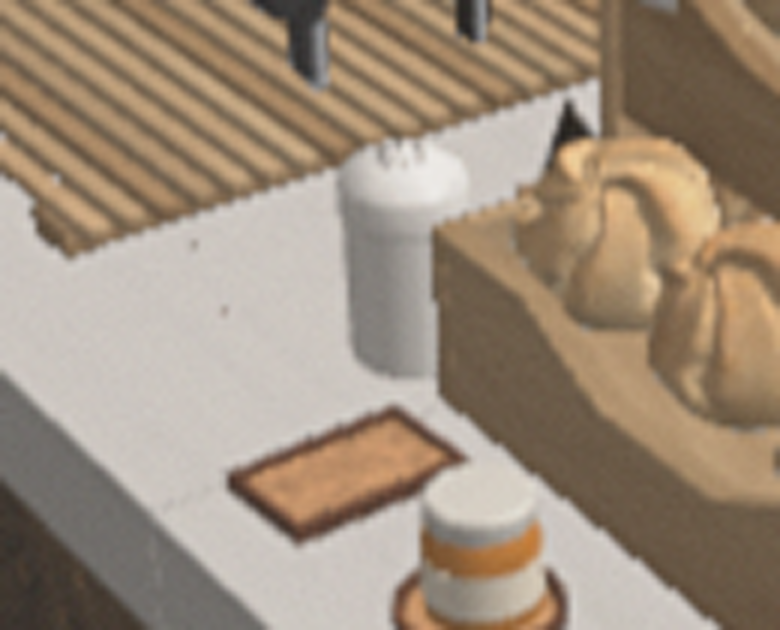

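The shaker stands at (400,260) with its dome between the open fingers, and the jar stands within its coaster at (480,560). I'll descend to the shaker, stopping short of the palm touching the dome.

>>> {"api": "drive_effector", "payload": {
  "moves": [
    [0, 0.0005, 0.04, 0, 0, 0],
    [0, 0.0005, 0.08, 0, 0, 0],
    [0, 0.0005, 0.1, 0, 0, 0],
    [0, 0.0005, 0.11, 0, 0, 0],
    [0, 0.0005, 0.1105, 0, 0, 0],
    [0, 0.0005, 0.1105, 0, 0, 0],
    [0, 0.0005, 0.1105, 0, 0, 0]
  ]
}}

```text
t: 15.95
tool_pos: [0.5508, 0.096, 0.2264]
tcp_rot: [3.137, -0.0, 1.571]
ft_force: [-0.3, 0.1, 0.6]
opening: 0.0849
grip_force: 0.0
```

>>> {"api": "drive_effector", "payload": {
  "moves": [
    [0, 0, 0, 0, 0, 0],
    [0, 0, 0, 0, 0, 0],
    [0, 0, 0, 0, 0, 0],
    [0, 0, 0, 0, 0, 0],
    [0, 0, 0, 0, 0, 0],
    [0, 0, 0, 0, 0, 0],
    [0, 0, 0, 0, 0, 0],
    [0, 0, 0, 0, 0, 0]
  ],
  "jaw": 0.03,
  "force": 35
}}

```text
t: 16.75
tool_pos: [0.5506, 0.096, 0.226]
tcp_rot: [3.139, -0.0, 1.571]
ft_force: [-1.6, -0.3, 5.6]
opening: 0.0676
grip_force: 39.2
```

>>> {"api": "drive_effector", "payload": {
  "moves": [
    [0, 0, -0.03, 0, 0, 0],
    [0, 0, -0.07, 0, 0, 0],
    [0, 0, -0.12, 0, 0, 0],
    [0, 0, -0.12, 0, 0, 0],
    [0, -0.108, -0.12, 0, 0, 0],
    [0, -0.108, -0.12, 0, 0, 0],
    [0, -0.108, -0.12, 0, 0, 0],
    [0, -0.108, -0.12, 0, 0, 0],
    [0, -0.108, -0.12, 0, 0, 0]
  ]
}}

```text
t: 17.65
tool_pos: [0.4425, 0.0959, 0.3439]
tcp_rot: [3.14, -0.0, 1.571]
ft_force: [0.6, -0.3, -2.2]
opening: 0.0672
grip_force: 41.5
```

```bash
python3 g.py .442 -.264 .345 90 .442 -.264 .232 90;python3 -c "
from h import *
s=snap('scene');crop(s,200,100,130,105,6,'pics/c8.png')"
```

```text
[0.4425 0.0959 0.3439] [179.9  -0.   90. ]
[-0.3599 -0.0005 -0.0011] rz 0.0
[-0.3599 -0.0005  0.1119] rz 0.0
```

View pics/c8.png

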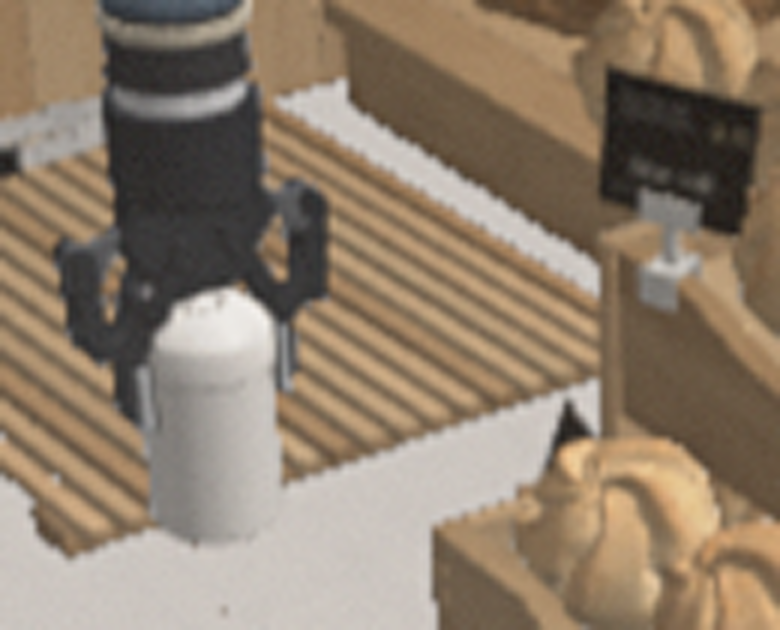

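The shaker is held upright at (215,430). I'll carry it over the large coaster at height.

>>> {"api": "drive_effector", "payload": {
  "moves": [
    [-0.36, 0, 0, 0, 0, 0],
    [-0.36, 0, 0, 0, 0, 0],
    [-0.36, 0, 0, 0, 0, 0],
    [-0.36, 0, 0, 0, 0, 0],
    [-0.36, 0, 0, 0, 0, 0],
    [-0.36, 0, 0, 0, 0, 0],
    [-0.36, 0, 0, 0, 0, 0],
    [-0.36, 0, 0, 0, 0, 0],
    [-0.36, 0, 0.05, 0, 0, 0],
    [-0.36, 0, 0.09, 0, 0, 0],
    [-0.36, 0, 0.09, 0, 0, 0],
    [-0.36, 0, 0.09, 0, 0, 0],
    [-0.36, 0, 0.09, 0, 0, 0]
  ]
}}

```text
t: 19.0
tool_pos: [0.4436, -0.265, 0.2572]
tcp_rot: [3.137, 0.004, 1.571]
ft_force: [0.8, -0.7, -1.7]
opening: 0.0674
grip_force: 41.7
```

```bash
python3 g.py .442 -.264 .232 90;python3 -c "
from h import *
s=snap('scene');crop(s,240,190,130,105,6,'pics/c9.png')"
```

```text
[ 0.4436 -0.265   0.2572] [179.7   0.2  90. ]
[ 0.001  -0.0016  0.0252] rz 0.0
```

View pics/c9.png

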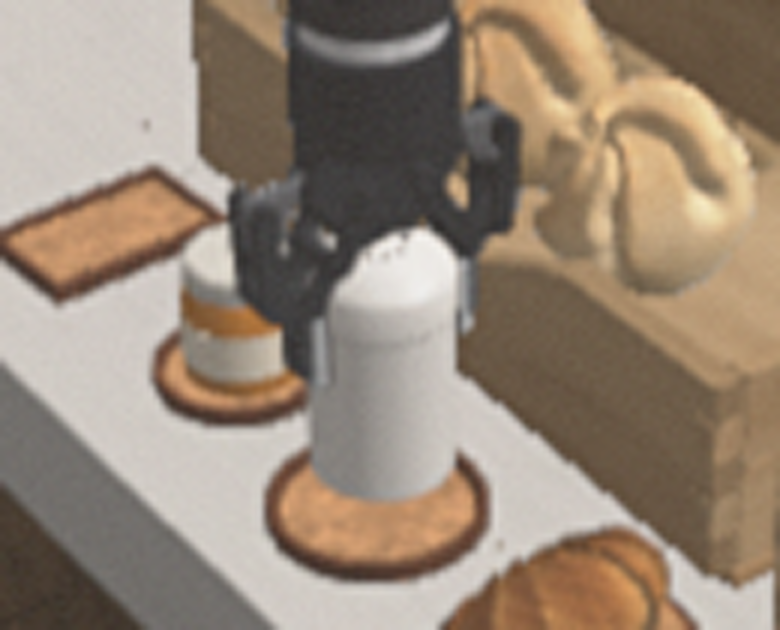

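The shaker is upright at (385,400), above the large coaster centred at (378,510). The jar is in its coaster at (235,340). I'll lower and release.

>>> {"api": "drive_effector", "payload": {
  "moves": [
    [0.001, -0.001, 0.013, 0, 0, 0],
    [0.001, -0.001, 0.021, 0, 0, 0],
    [0.001, -0.001, 0.025, 0, 0, 0],
    [0.001, -0.001, 0.026, 0, 0, 0],
    [0.001, -0.001, 0.026, 0, 0, 0],
    [0.001, -0.001, 0.026, 0, 0, 0]
  ]
}}

```text
t: 19.65
tool_pos: [0.4409, -0.2631, 0.2309]
tcp_rot: [3.141, 0.001, 1.571]
ft_force: [-5.3, 2.9, 9.8]
opening: 0.0676
grip_force: 41.5
```

>>> {"api": "drive_effector", "payload": {
  "moves": [
    [0, 0, 0, 0, 0, 0],
    [0, 0, 0, 0, 0, 0],
    [0, 0, 0, 0, 0, 0],
    [0, 0, 0, 0, 0, 0],
    [0, 0, 0, 0, 0, 0]
  ],
  "jaw": 0.085
}}

```text
t: 20.15
tool_pos: [0.4409, -0.263, 0.2276]
tcp_rot: [-3.141, -0.0, 1.571]
ft_force: [0.2, -0.1, 0.4]
opening: 0.0848
grip_force: 0.0
```

>>> {"api": "drive_effector", "payload": {
  "moves": [
    [0, 0, -0.02, 0, 0, 0],
    [0, 0, -0.06, 0, 0, 0],
    [0, 0, -0.11, 0, 0, 0],
    [0, 0, -0.12, 0, 0, 0],
    [0, 0, -0.12, 0, 0, 0],
    [0, 0, -0.12, 0, 0, 0]
  ]
}}

```text
t: 20.75
tool_pos: [0.4409, -0.263, 0.3468]
tcp_rot: [-3.141, -0.001, 1.571]
ft_force: [-0.2, 0.7, -0.8]
opening: 0.0846
grip_force: 0.0
```

```bash
python3 g.py .442 .159 .36 90 .685 .159 .28 75
```

```text
[ 0.4409 -0.263   0.3468] [-179.9   -0.    90. ]
[ 0.422   0.0011 -0.0132] rz 0.0
[0.422  0.2441 0.0668] rz 0.262
```

>>> {"api": "drive_effector", "payload": {
  "moves": [
    [0.422, 0, 0, 0, 0, 0],
    [0.422, 0, 0, 0, 0, 0],
    [0.422, 0, 0, 0, 0, 0],
    [0.422, 0, 0, 0, 0, 0],
    [0.422, 0, 0, 0, 0, 0],
    [0.422, 0, 0, 0, 0, 0],
    [0.422, 0, 0, 0, 0, 0],
    [0.422, 0, 0, 0, 0, 0],
    [0.422, 0, 0, 0, 0, 0],
    [0.422, 0.244, 0, 0, 0, 0.262],
    [0.422, 0.244, 0, 0, 0, 0.262],
    [0.422, 0.244, 0.067, 0, 0, 0.262],
    [0.422, 0.244, 0.067, 0, 0, 0.262],
    [0.422, 0.244, 0.067, 0, 0, 0.262],
    [0.422, 0.244, 0.067, 0, 0, 0.262],
    [0.422, 0.244, 0.067, 0, 0, 0.262],
    [0.422, 0.244, 0.067, 0, 0, 0.262],
    [0.422, 0.244, 0.067, 0, 0, 0.262]
  ]
}}

```text
t: 22.55
tool_pos: [0.684, 0.1593, 0.2834]
tcp_rot: [3.139, -0.001, 1.309]
ft_force: [-0.5, 0.6, 0.5]
opening: 0.0853
grip_force: 0.0
```

```bash
python3 g.py .685 .159 .179 75; python3 - <<'E'
from h import *
s=snap('top')
a=s["image"][165:225,100:205,::-1]; b=s["image"][250:315,195:430,::-1]
a=cv2.resize(a,(735,420),interpolation=cv2.INTER_CUBIC); b=cv2.resize(b,(735,180))[:180]
cv2.imwrite('pics/c10.png',np.vstack([a,b]))
E
```

```text
[0.684  0.1593 0.2834] [ 1.799e+02 -1.000e-01  7.500e+01]
[-0.      0.001   0.1044] rz 0.0
```

View pics/c10.png

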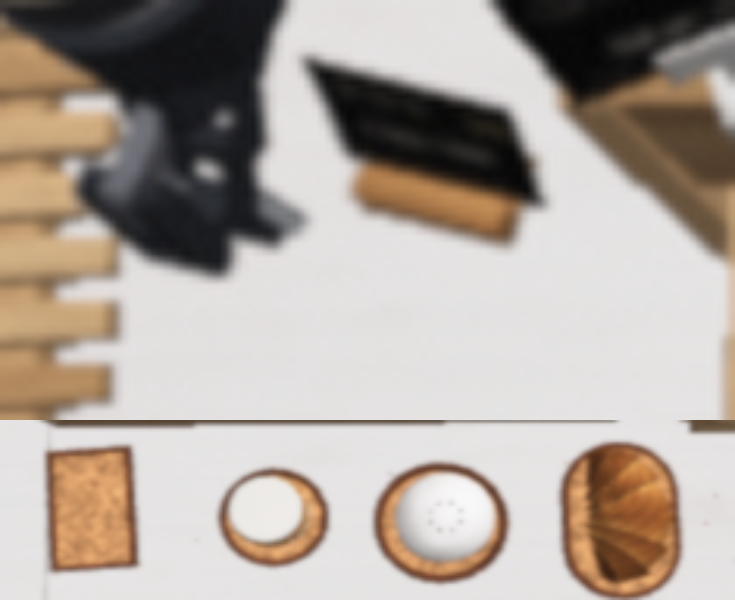

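The card is undisturbed at (430,150), and the finger at (280,220) sits offset only by parallax. In the lower strip the jar and shaker are centred in their coasters. I'll descend on the card.

>>> {"api": "drive_effector", "payload": {
  "moves": [
    [0, 0, 0.04, 0, 0, 0],
    [0, 0, 0.075, 0, 0, 0],
    [0, 0, 0.095, 0, 0, 0],
    [0, 0, 0.103, 0, 0, 0],
    [0, 0, 0.106, 0, 0, 0],
    [0, 0, 0.106, 0, 0, 0],
    [0, 0, 0.106, 0, 0, 0]
  ]
}}

```text
t: 23.3
tool_pos: [0.6859, 0.1591, 0.1777]
tcp_rot: [3.138, -0.002, 1.309]
ft_force: [-0.4, 0.1, 0.1]
opening: 0.0852
grip_force: 0.0
```

>>> {"api": "drive_effector", "payload": {
  "moves": [
    [0, 0, 0, 0, 0, 0],
    [0, 0, 0, 0, 0, 0],
    [0, 0, 0, 0, 0, 0],
    [0, 0, 0, 0, 0, 0],
    [0, 0, 0, 0, 0, 0],
    [0, 0, 0, 0, 0, 0],
    [0, 0, 0, 0, 0, 0],
    [0, 0, 0, 0, 0, 0],
    [0, 0, 0, 0, 0, 0],
    [0, 0, 0, 0, 0, 0]
  ],
  "jaw": 0.02,
  "force": 25
}}

```text
t: 24.3
tool_pos: [0.6852, 0.159, 0.1754]
tcp_rot: [3.141, -0.0, 1.309]
ft_force: [0.1, 0.1, 4.6]
opening: 0.033
grip_force: 23.9
```

Gripped, but the tips would foul the tray rim. I'll re-grip 5 mm higher.

>>> {"api": "drive_effector", "payload": {
  "moves": [
    [0, 0, 0, 0, 0, 0],
    [0, 0, 0, 0, 0, 0],
    [0, 0, 0, 0, 0, 0],
    [0, 0, -0.005, 0, 0, 0],
    [0, 0, -0.005, 0, 0, 0],
    [0, 0, -0.005, 0, 0, 0]
  ],
  "jaw": 0.06
}}

```text
t: 24.9
tool_pos: [0.6852, 0.159, 0.1804]
tcp_rot: [3.141, -0.0, 1.309]
ft_force: [-0.4, 0.2, -0.9]
opening: 0.0605
grip_force: 0.0
```

>>> {"api": "drive_effector", "payload": {
  "moves": [
    [0, 0, 0, 0, 0, 0],
    [0, 0, 0, 0, 0, 0],
    [0, 0, 0, 0, 0, 0],
    [0, 0, 0, 0, 0, 0],
    [0, 0, 0, 0, 0, 0],
    [0, 0, 0, 0, 0, 0],
    [0, 0, 0, 0, 0, 0]
  ],
  "jaw": 0.02,
  "force": 25
}}

```text
t: 25.6
tool_pos: [0.6851, 0.159, 0.1802]
tcp_rot: [3.141, -0.0, 1.309]
ft_force: [0.3, 0.4, 1.2]
opening: 0.0333
grip_force: 24.0
```

>>> {"api": "drive_effector", "payload": {
  "moves": [
    [0, 0, -0.03, 0, 0, 0],
    [0, 0, -0.07, 0, 0, 0],
    [0, 0, -0.1, 0, 0, 0],
    [0, 0, -0.13, 0, 0, 0],
    [0, 0, -0.13, 0, 0, 0],
    [0, 0, -0.13, 0, 0, 0]
  ]
}}

```text
t: 26.2
tool_pos: [0.6853, 0.159, 0.3106]
tcp_rot: [3.14, -0.001, 1.309]
ft_force: [0.3, -0.9, -1.1]
opening: 0.033
grip_force: 24.0
```

```bash
python3 -c "
from h import *
s=snap('scene');crop(s,200,70,130,105,6,'pics/c11.png')"; python3 g.py .457 .159 .31 75 .457 .0035 .31 183
```

```text
[0.6848 0.1589 0.3087] [-179.9    0.    75. ]
[-0.0589 -0.2201 -0.0013] rz -0.0
[-0.2091 -0.1798 -0.0013] rz -1.885
```

View pics/c11.png

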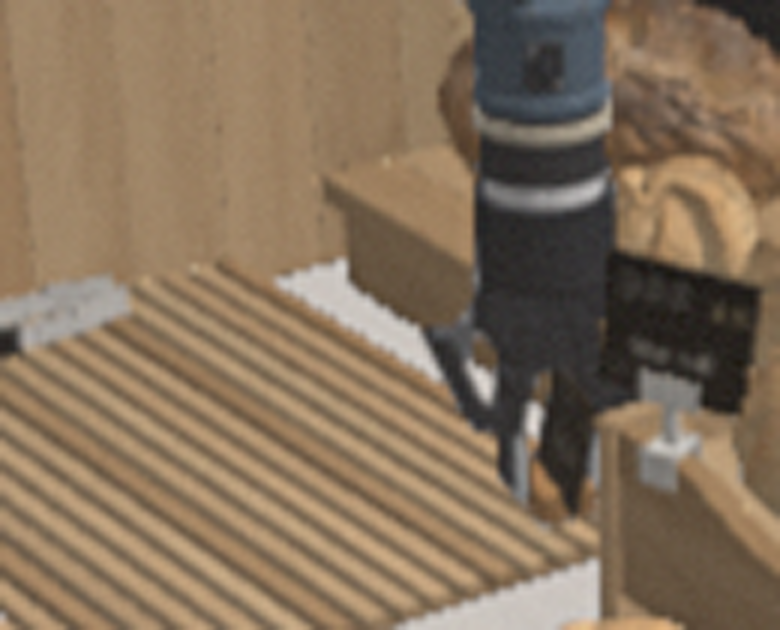

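The card is held between the fingers at (560,440), clear of the high display card. I'll carry it to the tray.

>>> {"api": "drive_effector", "payload": {
  "moves": [
    [-0.059, -0.22, 0, 0, 0, 0],
    [-0.059, -0.22, 0, 0, 0, 0],
    [-0.059, -0.22, 0, 0, 0, 0],
    [-0.059, -0.22, 0, 0, 0, 0],
    [-0.059, -0.22, 0, 0, 0, 0],
    [-0.209, -0.18, 0, 0, 0, -1.885],
    [-0.209, -0.18, 0, 0, 0, -1.885],
    [-0.209, -0.18, 0, 0, 0, -1.885],
    [-0.209, -0.18, 0, 0, 0, -1.885],
    [-0.209, -0.18, 0, 0, 0, -1.885],
    [-0.209, -0.18, 0, 0, 0, -1.885],
    [-0.209, -0.18, 0, 0, 0, -1.885],
    [-0.209, -0.18, 0, 0, 0, -1.885],
    [-0.209, -0.18, 0, 0, 0, -1.885],
    [-0.209, -0.18, 0, 0, 0, -1.885],
    [-0.209, -0.18, 0, 0, 0, -1.885],
    [-0.209, -0.18, 0, 0, 0, -1.885],
    [-0.209, -0.18, 0, 0, 0, -1.885],
    [-0.209, -0.18, 0, 0, 0, -1.885],
    [-0.209, -0.18, 0, 0, 0, -1.885]
  ]
}}

```text
t: 28.25
tool_pos: [0.4564, 0.0038, 0.3081]
tcp_rot: [3.141, -0.003, -3.093]
ft_force: [-0.0, -0.3, -0.9]
opening: 0.0326
grip_force: 24.2
```

```bash
python3 g.py .457 .0035 .22 183 .457 .0035 .1855 183
```

```text
[0.4564 0.0038 0.3081] [ 180.    -0.2 -177.2]
[-0.0006 -0.0003  0.0881] rz -0.003
[-0.0006 -0.0003  0.1226] rz -0.003
```

>>> {"api": "drive_effector", "payload": {
  "moves": [
    [0, 0, 0.05, 0, 0, 0],
    [0, 0, 0.085, 0, 0, 0],
    [0, 0, 0.085, 0, 0, 0],
    [0, 0, 0.085, 0, 0, 0]
  ]
}}

```text
t: 28.65
tool_pos: [0.4564, 0.0038, 0.2243]
tcp_rot: [3.141, -0.003, -3.091]
ft_force: [0.8, -0.1, -0.0]
opening: 0.0332
grip_force: 24.2
```

```bash
python3 g.py .457 .0035 .1855 183; python3 -c "
from h import *
s=snap('scene');crop(s,200,150,130,105,6,'pics/c12.png')"
```

```text
[0.4564 0.0038 0.2243] [ 180.    -0.2 -177.1]
[-0.0006 -0.0003  0.0388] rz -0.001
```

View pics/c12.png

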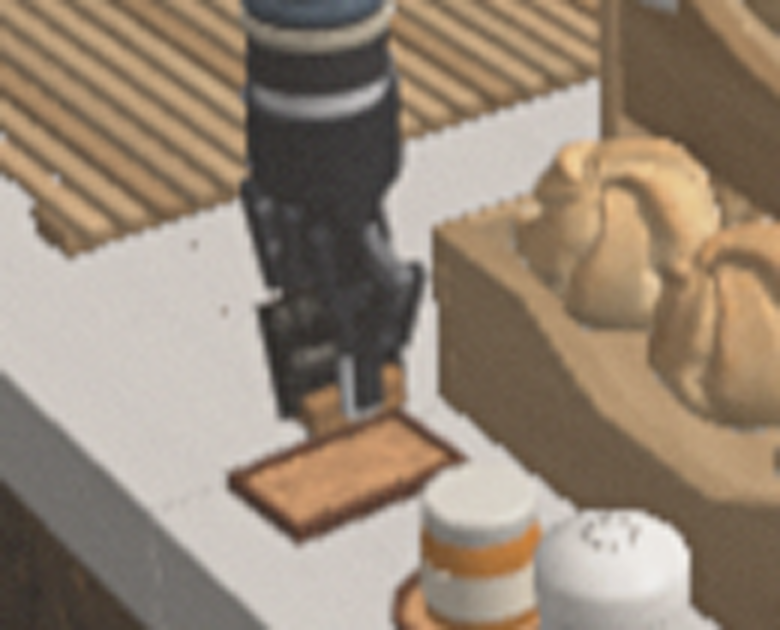

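The card is upright in the grip, its foot at (350,405) lined up over the tray (345,475). I'll lower and release.

>>> {"api": "drive_effector", "payload": {
  "moves": [
    [0, 0, 0.015, 0, 0, 0],
    [0, 0, 0.03, 0, 0, 0],
    [0, 0, 0.036, 0, 0, 0],
    [0, 0, 0.038, 0, 0, 0],
    [0, 0, 0.038, 0, 0, 0],
    [0, 0, 0.038, 0, 0, 0]
  ]
}}

```text
t: 29.3
tool_pos: [0.4577, 0.0036, 0.1882]
tcp_rot: [-3.141, 0.002, -3.09]
ft_force: [-0.2, 0.8, 0.0]
opening: 0.0331
grip_force: 24.2
```

>>> {"api": "drive_effector", "payload": {
  "moves": [
    [0, 0, 0, 0, 0, 0],
    [0, 0, 0, 0, 0, 0],
    [0, 0, 0, 0, 0, 0],
    [0, 0, 0, 0, 0, 0],
    [0, 0, 0, 0, 0, 0]
  ],
  "jaw": 0.075
}}

```text
t: 29.8
tool_pos: [0.457, 0.0037, 0.1869]
tcp_rot: [-3.142, 0.0, -3.089]
ft_force: [-0.1, 0.3, -1.0]
opening: 0.0751
grip_force: 0.0
```

>>> {"api": "drive_effector", "payload": {
  "moves": [
    [0, 0, -0.02, 0, 0, 0],
    [0, 0, -0.06, 0, 0, 0],
    [0, 0, -0.11, 0, 0, 0],
    [0, 0, -0.15, 0, 0, 0],
    [0, 0, -0.15, 0, 0, 0],
    [0, 0, -0.15, 0, 0, 0]
  ]
}}

```text
t: 30.4
tool_pos: [0.4575, 0.0036, 0.3384]
tcp_rot: [-3.141, 0.003, -3.089]
ft_force: [-1.0, -0.3, -0.9]
opening: 0.0747
grip_force: 0.0
```

```bash
python3 g.py .3 .45 .36 183
```

```text
[0.4575 0.0036 0.3384] [-180.     0.2 -177. ]
[ 0.134   0.454  -0.0216] rz -0.0
```

>>> {"api": "drive_effector", "payload": {
  "moves": [
    [0.134, 0.45, -0.02, 0, 0, 0],
    [0.134, 0.45, -0.02, 0, 0, 0],
    [0.134, 0.45, -0.02, 0, 0, 0],
    [0.134, 0.45, -0.02, 0, 0, 0],
    [0.134, 0.45, -0.02, 0, 0, 0],
    [0.134, 0.45, -0.02, 0, 0, 0],
    [0.134, 0.45, -0.02, 0, 0, 0],
    [0.134, 0.45, -0.02, 0, 0, 0],
    [0.134, 0.45, -0.02, 0, 0, 0],
    [0.134, 0.45, -0.02, 0, 0, 0],
    [0.134, 0.45, -0.02, 0, 0, 0],
    [0.134, 0.45, -0.02, 0, 0, 0]
  ]
}}

```text
t: 31.6
tool_pos: [0.2992, 0.4458, 0.3546]
tcp_rot: [-3.138, -0.003, -3.088]
ft_force: [-0.8, -1.0, -0.5]
opening: 0.0751
grip_force: 0.0
```

```bash
python3 - <<'E'
from h import *
s=snap('top');a=snap('scene')
t=cv2.resize(s["image"][245:320,200:420,::-1],(700,239),interpolation=cv2.INTER_CUBIC)
b=cv2.resize(a["image"][195:335,215:415,::-1],(480,336),interpolation=cv2.INTER_CUBIC)
b=cv2.copyMakeBorder(b,0,0,0,220,cv2.BORDER_CONSTANT)
cv2.imwrite('pics/c13.png',np.vstack([t,b]))
E
```

```text
(no output)
```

View pics/c13.png

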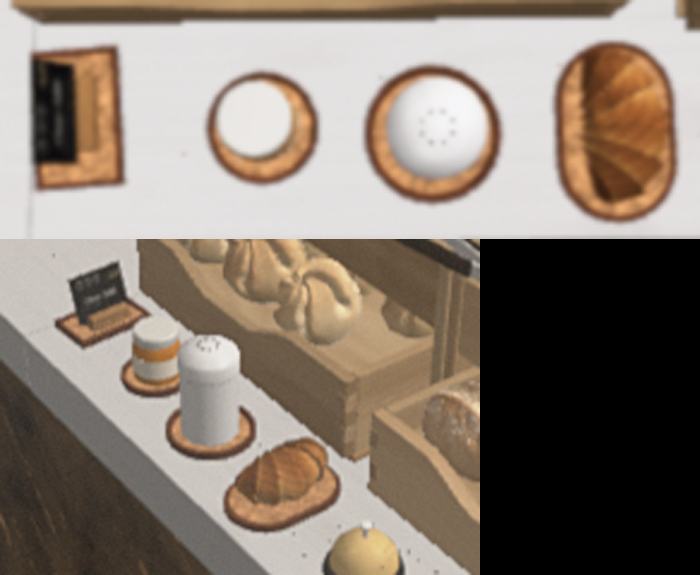

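The final view shows the card in the tray at (78,112), the jar at (256,118), the shaker at (436,127) and the croissant at (628,125). All are upright and within a few mm of their holders' centres, and the bell is untouched. I'm handing in.

```bash
python3 -c "
from station import robot
print(robot.job_done())"
```

```text
the job is handed in; nothing more can be done
None
```

I placed the jar, shaker, card and croissant in or on their holders, let them go and handed the job in at about 32 s; the last pictures showed each upright and within a few mm of centre, with the bell and timer never touched, but the station gave no verdict.

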